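Sweep a sprung bin lid clear, then hold the lid just below its balance point

TASK

With the wooden scraper block in the gripper, sweep the two loose nuts and the ring off the lid of the grey spring-lid bin into the catch tray at its far end without touching them with the gripper, then stand the scraper upright on the table and let it go. Lift the lid by its bar handle past the balance point where its spring takes over, ease it back down, and finish while still holding it steady just below that point, where it would fall shut if let go, so that a workmate can fit the stay. Leave the nuts and ring in the tray and the other things on the table where they are.

Things in the scene. Friction and masses are not known exactly. Their poses are not given: they have to be found in the camera images.
- bin: Grey metal bin fixed to the table, tub 110 (x) x 115 (y) x 65 mm high. Origin: centre of the tub's underside; x along the hinge to the catch tray (away from the robot), y from hinge to the lid's free edge (robot's left), z up. Shut, the lid's flat top is at z = 73 mm, x -57..57, y -56..57 mm. Hinge barrel 3.5 mm above it along y = -60 mm. The wheel's rim runs close along the hinge side, top 90 to 160 mm up.
- tray (a point): Middle of the floor of the open catch tray at the bin's far end, 88.5 mm from the bin's origin along x and -8 mm along y, 3 mm up; inside 60 (x) x 88 (y) mm, walls 34 mm high, axes as the bin's.
- lid (a joint): Lid angle in rad: 0 shut, 1.2 fully open. The 114 x 114 x 8 mm steel lid (1.4 kg) is part-carried by a spring and balances at 0.70 rad (40 degrees): below that it falls shut, above it the spring swings it open. Lifting at the handle takes under 4 N. 'Just below' means 2 to 15 degrees below 0.70; about 0.57 rad is right.
- lid_hinge (a point): Middle of the hinge line, 65 mm above the table (axes as the bin's). The hinge runs along the bin's x; the lid's free edge swings up and over towards the hinge side (robot's right).
- lid_grip (a point): Middle of the lid's bar handle: round steel bar 12 mm thick along the bin's x, 82 mm free between two posts. Lid shut: 100 mm from the hinge line along the bin's y and 46 mm above it, 38 mm above the lid's top (32 mm of room under the bar). It is fixed to the lid but can turn between gripping fingers.
- scraper: Wooden scraper block with rubber sole, standing loose on the table in front of the bin: foot 36 (x) x 74 (y) x 26 mm high, with an upright wooden grip 24 (x) x 34 (y) mm from z = 26 to z = 125 mm. Origin at the centre of the underside, z up along the grip. About 0.25 kg; its yaw varies.
- nut_a: Small flanged steel nut, 21 mm across, 7 mm high, lying on the lid; origin at the centre of its underside.
- nut_b: A second nut like it, also on the lid.
- ring: Black spacer ring, 37 mm across, 8 mm high, lying flat on the lid behind the nuts (nearer the robot); origin at the centre of its underside.
- tape_roll: Bystander: black tape roll, 62 x 59 x 19 mm, on the table; origin at its underside.
- oil_bottle: Bystander: pale oil bottle with red spout, 45 x 45 x 165 mm, beyond the catch tray; origin at its underside.

How it is judged:
By the outcome, as a careful person would: the job done as asked, in the order asked, and still so for the second after the job is handed in, while the arm keeps its last pose, push and grip.
It also fails if it takes over 61 s, if anything falls off the work surface, if the arm or the gripper's body presses on something with over 40 N, if the wrist force passes 120 N, or if a joint passes its speed limit or range.

ROBOT

A 6-joint arm with a two-finger parallel gripper is mounted at the origin on the work surface; the furniture and walls round the work are solid. World frame = base frame: x ahead of the robot, y to its left, z up, the work surface at z = 0. Lengths are in m, angles in rad, forces in N, time in s.
With the tool pointing down it reaches from about 0.325 to 0.9 m from the base axis. Payload 3.5 kg.
Tool frame: the origin (TCP) lies at the very end of the fingers, on their centre line; the grasp point (between the pads) lies 19 mm behind it; z points along the fingers, y is the line along which they close (so a half turn about z gives the same grasp; the last joint's range is limited). The gripper opens to 85 mm and grips with 20 to 120 N. Pads are 22 mm wide; open, the fingers measure 114 mm over their backs; the gripper's body (76 mm by 85 mm) begins 54 mm behind the grasp point. The pads swing forward as they close: fully open they stand 13 mm farther back than shut.
Start: joints at [-1.376, 0.276, -0.026, 1.268, 0, 1.467], TCP at [0.183, -0.597, 0.231] pointing down, gripper open.
Joint ranges: [-3.12, 3.12], [-0.85, 1.88], [-1.08, 1.24], [-1.95, 2.15], [-1.57, 1.53], [-3.14, 3.14]. Speed limits (rad/s): [2.57, 2.57, 3.14, 3.14, 3.14, 3.14].

INTERFACE

Orientations are given as a unit quaternion [w, x, y, z].
In Python, from cell import manip, claw, kin, eyes gives the robot as it stands. The module is installed in compiled form; this text tells all that it offers. Calls block until the motion is done:
- manip.movep(position, orientation): joint-space move of the TCP to a pose.
- manip.movel(position, ori=None, v=0.15): straight line of the TCP; ori=None keeps the orientation; v is the mean speed in m/s.
- manip.goto_joints(angles): joint-space move.
- claw.gripper_to(opening, grip_force=None): opening from 0.0 (shut) to 1.0 (fully open); grip_force is the grip in N (None keeps the last); returns when the fingers have stopped.
- manip.sleep(seconds).
- kin.inverse_kinematics(position, orientation): joint angles nearest the present ones, or None.
- manip.get_obs(): the state.
- eyes.camera(name): name is "scene" or "top"; returns the picture (420x560x3 uint8, red, green, blue); there is no depth.
- eyes.camera_params(name): a dict with "mtx" (3x3 intrinsics, pixels), "world_to_cam" (4x4, takes a point from world to camera coordinates). Camera axes: x right, y down, z forward; pixel columns grow to the right and rows downward; lengths in m; the calibration is good to about 2 mm. A picture is of the moment at which its call begins. camera_params takes no time and is no camera call.
A pose or a line that the arm cannot do raises manip.PlanningError and nothing moves.
- manip.finish_job(): hands the job in; it is judged then, once.
The state is a dict: "clock": time; "joint_positions": joint angles; "dq": joint speeds; "tau": joint torques, N m; "tcp_pos": TCP position; "tcp_rot": TCP orientation; "wrist_force": force on the tool from outside, world axes, zero at the start; "ft_torque": the same for the moment, N m; "opening": opening from 0.0 (shut) to 1.0 (fully open); "grasp_force": force on a finger pad.
Only numpy, scipy, OpenCV 4.12 (cv2) and the standard library are available. Lean on these libraries where they do the work, as an engineer would, in place of code of your own. Each camera call takes 0.05 s, during which the arm holds its last target. There are 200 camera calls.

## Working session

There is one attempt and no reset: what is moved stays moved. The work goes in short steps, each a Python script; the robot and the scene stay as the last script left them, time stands still between calls to the robot, and variables do not carry over. Pictures are saved under pics/ and viewed, at most 13 in all, crops included, and the job is handed in when it is done.

```bash
mkdir -p pics; python3 - <<'E'
from cell import manip, claw, kin, eyes
import cv2, numpy as np
for n in ("scene","top"):
    im=eyes.camera(n); cv2.imwrite(f"pics/{n}0.png",im[:,:,::-1])
    p=eyes.camera_params(n); print(n,np.round(p["mtx"],1).tolist(),np.round(p["world_to_cam"],3).tolist())
o=manip.get_obs(); print(o["clock"],o["tcp_rot"],o["wrist_force"],o["opening"])
E
```

```text
scene [[451.5, 0.0, 282.1], [0.0, 451.5, 209.9], [0.0, 0.0, 1.0]] [[-0.576, -0.817, -0.003, 0.496], [-0.418, 0.298, -0.858, 0.236], [0.702, -0.493, -0.514, 0.623], [0.0, 0.0, 0.0, 1.0]]
top [[511.7, 0.0, 271.2], [0.0, 511.7, 214.3], [0.0, 0.0, 1.0]] [[0.028, -0.999, 0.021, 0.196], [-0.985, -0.031, -0.167, 0.556], [0.167, -0.016, -0.986, 1.103], [0.0, 0.0, 0.0, 1.0]]
0.1 [-1.05299123e-03  9.88935817e-01  1.48340282e-01 -5.07607766e-05] [ 0.24060502 -0.43318996 -1.01097983] 1.0013606550245864
```

View pics/scene0.png

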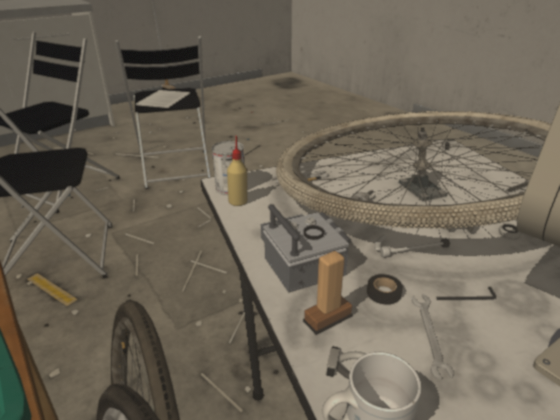

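View pics/top0.png

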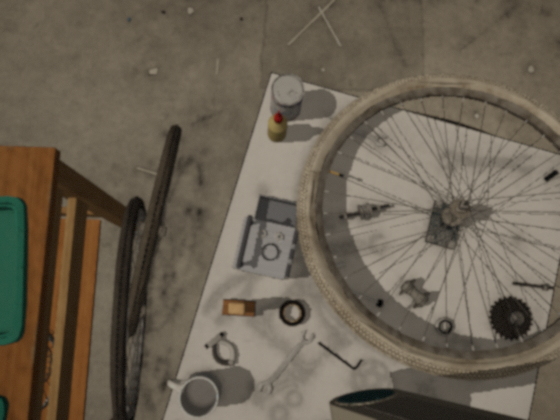

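The scene view shows the bin with its handle bar at about (285,228), the scraper at (329,290) and the tape at (384,289). In the top view the lid is around (268,247), the tray (275,210), the scraper grip (239,307) and the ring (270,252). I'll enlarge both.

```bash
python3 - <<'E'
import cv2
a=cv2.imread("pics/top0.png")[180:330,205:325]; cv2.imwrite("pics/t1.png",cv2.resize(a,None,fx=4,fy=4,interpolation=cv2.INTER_CUBIC)*1)
a=cv2.imread("pics/scene0.png")[190:340,240:420]; a=cv2.resize(a,None,fx=4,fy=4,interpolation=cv2.INTER_CUBIC); cv2.imwrite("pics/s1.png",cv2.convertScaleAbs(a,alpha=1.4))
E
```

```text
(no output)
```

View pics/t1.png

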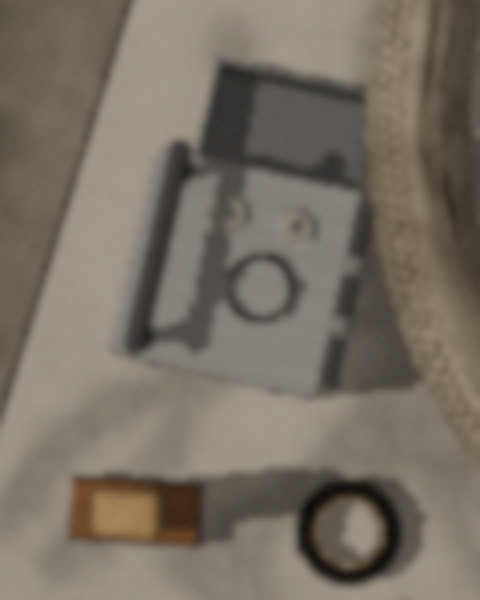

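View pics/s1.png

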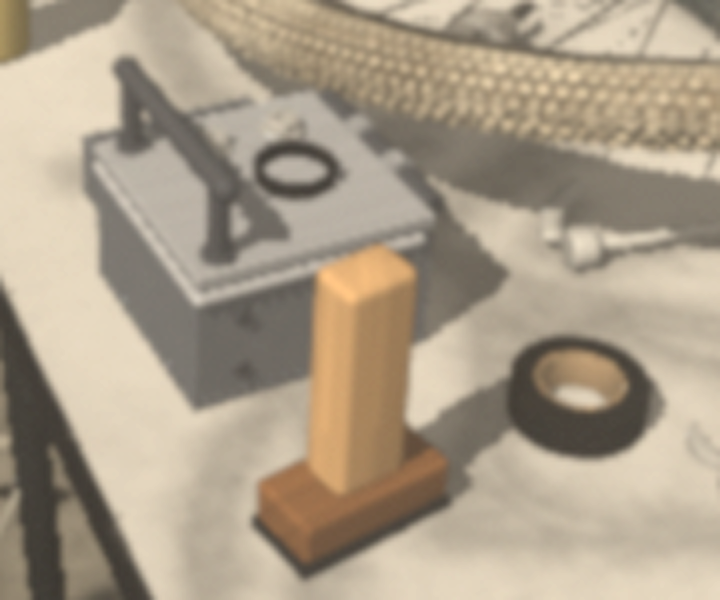

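The crops show the lid corners, the bar ends, the two nuts (top crop (237,211) and (297,225)), the ring (263,288) and the scraper's grip top and foot. I'll fit poses from both views.

```bash
cat > h.py <<'E'
from cell import manip, claw, kin, eyes
import cv2, numpy as np
from scipy.optimize import least_squares
from scipy.spatial.transform import Rotation as R
P={n:eyes.camera_params(n) for n in ("scene","top")}
def proj(n,X):
    c=P[n]["world_to_cam"]@np.append(X,1); u=P[n]["mtx"]@c[:3]; return u[:2]/u[2]
def ray(n,uv,z):
    M=P[n]["world_to_cam"]; A=M[:3,:3].T; o=-A@M[:3,3]
    d=A@np.linalg.inv(P[n]["mtx"])@np.array([uv[0],uv[1],1.]); return o+d*(z-o[2])/d[2]
def loc(x,y,yaw,p):
    c,s=np.cos(yaw),np.sin(yaw); return np.array([x+c*p[0]-s*p[1],y+s*p[0]+c*p[1],p[2]])
def fit(obs,g):
    f=lambda q:np.concatenate([proj(n,loc(*q,np.array(p)/1000))-uv for n,p,uv in obs])
    r=least_squares(f,g,loss="soft_l1"); return r.x,r.fun.reshape(-1,2)
E
python3 - <<'E'
from h import *
T=lambda u,v:(205+u/4-.375,180+v/4-.375)
S=lambda u,v:(240+u/4-.375,190+v/4-.375)
ob=[("top",(-57,-56,73),T(315,394)),("top",(57,-56,73),T(366,187)),
("scene",(-57,57,73),S(198,292)),("scene",(-57,-56,73),S(436,216)),("scene",(57,57,73),S(84,140)),("scene",(57,-56,73),S(315,92)),
("scene",(-57,57,0),S(198,408))][:6]
q,r=fit(ob,(.6,-.1,0)); print("bin",q,np.round(r,1).tolist())
for n,F in(("top",T),("scene",S)):
  for p in((41,40,111),(-41,40,111),(-57,57,73)):
    a=proj(n,loc(*q,np.array(p)/1000)); a=a-np.array(F(0,0)); print(n,p,a*4)
sc=[("top",(x,y,125),T(*c)) for x,y,c in((12,17,(92,487)),(12,-17,(159,490)),(-12,-17,(157,536)),(-12,17,(92,535)))]
sc+=[("scene",(x,y,125),S(*c)) for x,y,c in((12,17,(317,268)),(12,-17,(374,246)),(-12,-17,(416,268)),(-12,17,(355,305)))]
sc+=[("scene",(18,37,0),S(254,522)),("scene",(-18,37,0),S(306,577)),("scene",(-18,-37,0),S(450,500))]
s,r=fit(sc,(.4,-.1,0)); print("scr",s,np.round(r,1).tolist())
B=np.array(q)
for nm,t,c,z in(("nut_a",(237,211),(228,143),.08),("nut_b",(298,226),(284,128),.08),("ring",(263,288),(297,168),.078)):
  for w in(ray("top",T(*t),z),ray("scene",S(*c),z)):
    d=w[:2]-q[:2]; c_,s_=np.cos(q[2]),np.sin(q[2]); print(nm,w,"bin frame",np.round([c_*d[0]+s_*d[1],-s_*d[0]+c_*d[1]],4))
print("tape",ray("top",T(348,531),.019))
E
```

```text
bin [ 0.47165212  0.22510559 -0.19351637] [[0.9, 0.9], [-0.6, 1.2], [-0.4, -3.0], [-0.6, -0.3], [2.1, 0.7], [-1.3, -0.4]]
top (41, 40, 111) [183.86276091 170.89222561]
top (-41, 40, 111) [148.09841241 323.05956533]
top (-57, 57, 73) [112.95441123 350.68212426]
scene (41, 40, 111) [139.00102604  80.20290541]
scene (-41, 40, 111) [218.04097954 173.72992149]
scene (-57, 57, 73) [196.32328473 280.05586644]
scr [0.34194731 0.27792532 0.02015037] [[0.8, 0.5], [0.9, -0.2], [1.2, 0.4], [0.6, 0.5], [-2.5, 0.1], [0.6, -2.6], [1.1, -0.3], [-1.1, -1.1], [-1.6, 2.3], [-0.1, 2.3], [-1.1, 1.1]]
nut_a [0.50331105 0.22781434 0.08      ] bin frame [0.0305 0.0087]
nut_a [0.49352613 0.22593387 0.08      ] bin frame [0.0213 0.005 ]
nut_b [0.49617057 0.19467262 0.08      ] bin frame [ 0.0299 -0.0251]
nut_b [0.48879713 0.19743208 0.08      ] bin frame [ 0.0221 -0.0239]
ring [0.46229507 0.21256755 0.078     ] bin frame [-0.0068 -0.0141]
ring [0.46180399 0.2113178  0.078     ] bin frame [-0.007  -0.0154]
tape [0.33408082 0.1605284  0.019     ]
```

```bash
cat > ov.py <<'E'
from h import *
def overlay(q,s,ims,name,boxes=((205,180,325,330),(245,190,365,340))):
    out=[]
    for n,bx in zip(("top","scene"),boxes):
        im=ims[n]; k=4
        a=cv2.convertScaleAbs(cv2.resize(im[bx[1]:bx[3],bx[0]:bx[2]],None,fx=k,fy=k,interpolation=cv2.INTER_CUBIC),alpha=1.3)
        def poly(pose,pts,col):
            pp=[((proj(n,loc(*pose,np.array(p)/1000))-np.array(bx[:2])+.375)*k).round().astype(int) for p in pts]
            cv2.polylines(a,[np.array(pp)],True,col,1,cv2.LINE_AA)
        poly(q,[(-57,-56,73),(57,-56,73),(57,57,73),(-57,57,73)],(0,255,0))
        poly(q,[(-55,57.5,0),(-55,-57.5,0)],(0,255,0))
        poly(q,[(41,40,111),(-41,40,111)],(0,0,255))
        poly(q,[(58.5,-52,34),(118.5,-52,34),(118.5,36,34),(58.5,36,34)],(255,255,0))
        if s is not None:
            poly(s,[(12,17,125),(12,-17,125),(-12,-17,125),(-12,17,125)],(255,0,255))
            poly(s,[(18,37,0),(18,-37,0),(-18,-37,0),(-18,37,0)],(255,0,255))
            poly(s,[(18,37,26),(18,-37,26),(-18,-37,26),(-18,37,26)],(255,0,0))
        out.append(a[:600])
    h=min(o.shape[0] for o in out)
    o=np.hstack([x[:h] for x in out]); f=min(1,800/o.shape[1]); cv2.imwrite(name,cv2.resize(o,None,fx=f,fy=f,interpolation=cv2.INTER_AREA) if f<1 else o)
E
python3 - <<'E'
from ov import *
overlay((.4717,.2251,-.1935),(.3419,.2779,.0202),{n:cv2.imread(f"pics/{n}0.png") for n in("top","scene")},"pics/o1.png")
E
```

```text
(no output)
```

View pics/o1.png

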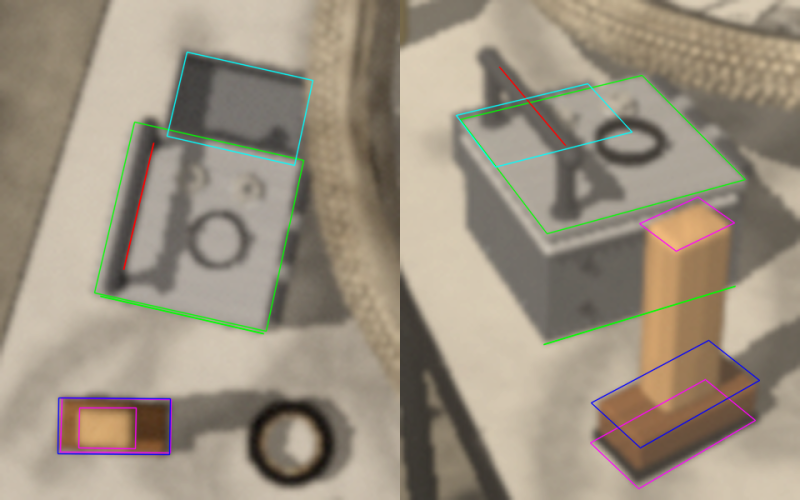

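The fit puts the bin at (0.472, 0.225) with yaw -0.194 and the scraper at (0.342, 0.278) with yaw 0.02. The overlay agrees to about 2–4 mm. I'll check IK for the key poses, then grasp.

```bash
cat >> h.py <<'E'
BIN=(.4717,.2258,-.1935); SCR=(.3419,.2779,.0202)
def down(phi):  # fingers close along world direction phi
    y=np.array([np.cos(phi),np.sin(phi),0]); z=np.array([0,0,-1.])
    q=R.from_matrix(np.column_stack([np.cross(y,z),y,z])).as_quat(); return np.array([q[3],*q[:3]])
def best(phi,p):
    c=[(abs(j[5]),f) for f in(phi,phi+np.pi) if (j:=kin.inverse_kinematics(p,down(f))) is not None]; return min(c)[1] if c else None
def st(t=""):
    o=manip.get_obs(); print(t,round(o["clock"],2),"tcp",np.round(o["tcp_pos"],4),"F",np.round(o["wrist_force"],1),"M",np.round(o["ft_torque"],2),"op",round(o["opening"],3),"gf",np.round(o["grasp_force"],1)); return o
E
python3 - <<'E'
from h import *
for nm,p,f in(("scr",(*SCR[:2],.078),SCR[2]),("st",loc(*BIN,(-.048,-.01,.152)),BIN[2]),("end",loc(*BIN,(.05,-.01,.152)),BIN[2]),("bar",loc(*BIN,(0,.04,.092)),BIN[2]+np.pi/2),("barup",loc(*BIN,(0,-.02,.16)),BIN[2]+np.pi/2)):
  for k in(0,np.pi):
    j=kin.inverse_kinematics(np.array(p),down(f+k)); print(nm,k,None if j is None else np.round(j,2))
E
```

```text
scr 0 [ 0.54  0.09 -0.6   0.87  0.    2.09]
scr 3.141592653589793 [ 0.54  0.09 -0.6   0.87  0.   -1.06]
st 0 [ 0.35  0.08 -0.44  1.05  0.    2.12]
st 3.141592653589793 [ 0.35  0.08 -0.44  1.05  0.   -1.02]
end 0 [ 0.26  0.21 -0.28  1.08  0.    2.03]
end 3.141592653589793 [ 0.26  0.21 -0.28  1.08  0.   -1.11]
bar 0 [ 0.39  0.25 -0.37  0.95  0.    0.58]
bar 3.141592653589793 [ 0.39  0.25 -0.37  0.95  0.   -2.56]
barup 0 [ 0.29  0.13 -0.37  1.08  0.    0.48]
barup 3.141592653589793 [ 0.29  0.13 -0.37  1.08  0.   -2.66]
```

```bash
python3 - <<'E'
from h import *
q=down(SCR[2]); x,y=SCR[:2]
manip.movep(np.array([x,y,.2]),q); st("above")
manip.movel(np.array([x,y,.078]),v=.15); o=st("down")
claw.gripper_to(0.0,60); st("closed")
ims={n:eyes.camera(n)[:,:,::-1].copy() for n in("top","scene")}
cv2.imwrite("pics/g.png",np.hstack([cv2.resize(ims["top"][180:340,200:330],None,fx=3,fy=3),cv2.resize(ims["scene"][170:330,250:380],None,fx=3,fy=3)]))
E
```

```text
above 3.22 tcp [0.3424 0.2776 0.2001] F [-0.1 -1.2 -0.4] M [-0.05 -0.01  0.01] op 1.003 gf 0.0
down 4.18 tcp [0.3426 0.2783 0.0787] F [0.1 0.1 0.3] M [-0.01  0.03  0.02] op 0.999 gf 0.0
closed 4.78 tcp [0.3419 0.278  0.0785] F [-1.6 -1.1  5.4] M [-0.17  0.37 -0.05] op 0.279 gf 57.3
```

View pics/g.png

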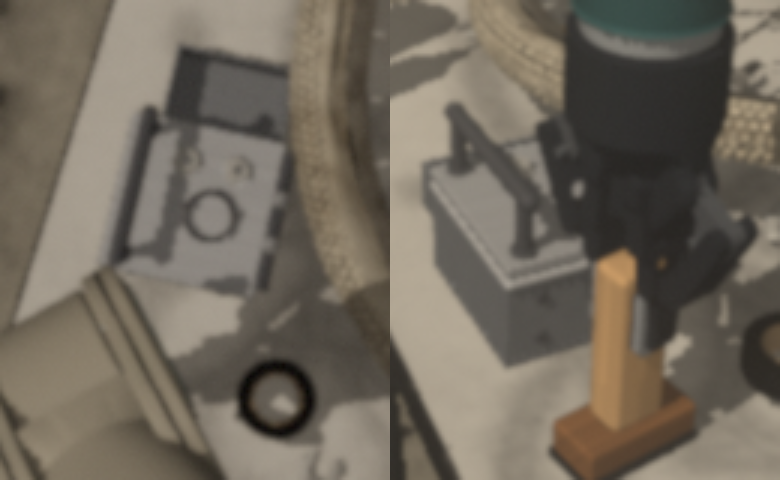

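The scraper is gripped: the opening reads 23.7 mm against a 24 mm grip, and it stands upright in the scene view. Next I'll lift it to the start of the sweep.

```bash
python3 - <<'E'
from h import *
H=.0785; q=down(BIN[2]); B=lambda x,y,z:loc(*BIN,(x,y,z))
o=manip.get_obs(); p=o["tcp_pos"]
manip.movel(np.array([p[0],p[1],H+.14]),v=.2); st("lift")
manip.movel(B(-.052,-.010,H+.14),q,v=.15); st("over")
manip.movel(B(-.052,-.010,H+.077),v=.12); st("low")
ims={n:eyes.camera(n)[:,:,::-1].copy() for n in("top","scene")}
cv2.imwrite("pics/g2.png",np.hstack([cv2.resize(ims["top"][180:330,200:330],None,fx=3,fy=3),cv2.resize(ims["scene"][170:320,245:375],None,fx=3,fy=3,interpolation=2)]))
E
```

```text
lift 5.72 tcp [0.3409 0.2774 0.2169] F [-0.5  0.7 -3.1] M [-0.05  0.02  0.01] op 0.276 gf 57.2
over 6.49 tcp [0.4178 0.2259 0.2178] F [-0.5 -0.8 -2.8] M [-0.01 -0.01 -0.01] op 0.276 gf 57.2
low 7.17 tcp [0.4189 0.2264 0.1559] F [ 0.1  0.  -3.4] M [-0.08 -0.01  0.03] op 0.273 gf 57.2
```

View pics/g2.png

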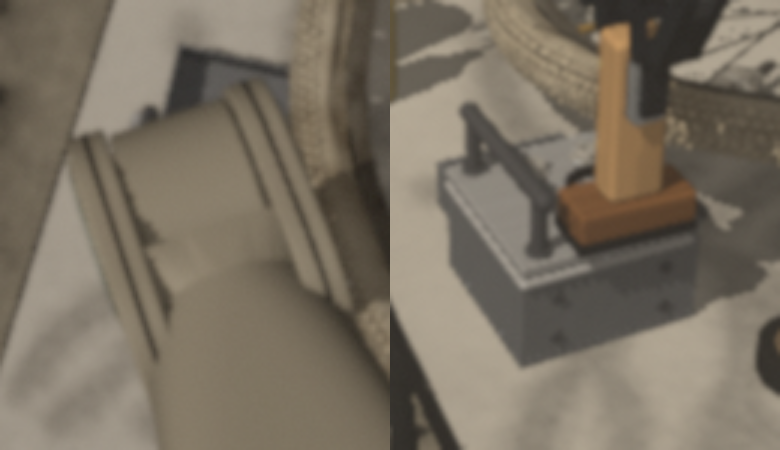

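```bash
python3 - <<'E'
from h import *
S=lambda u,v:(245+u/3-.33,170+v/3-.33)   # u from scene half
def b(w): d=w[:2]-np.array(BIN[:2]); c,s=np.cos(BIN[2]),np.sin(BIN[2]); return np.round(1000*np.array([c*d[0]+s*d[1],-s*d[0]+c*d[1]]),1)
for nm,u,z in(("foot near-left bottom",(190,254),.0775),("foot near-right bottom",(307,235),.0775),("foot left-far top",(170,185),.1035),("grip top nearleft",(0,0),0)): 
    if z: print(nm,b(ray("scene",S(*u),z)))
for nm,p in(("nl",(-70,27,77)),("nr",(-70,-47,77)),("lid nr",(-57,-56,73)),("lid nl",(-57,57,73)),("bar near",(-41,40,111)),("bar far",(41,40,111))):
    a=proj("scene",loc(*BIN,np.array(p)/1000)); print(nm,np.round((a-[245-.33,170-.33])*3+[390,0]))
o=st(); print(R.from_quat(np.roll(o["tcp_rot"],-1)).as_matrix().round(3).tolist())
E
```

```text
foot near-left bottom [-62.3  23.7]
foot near-right bottom [-73.4 -44.3]
foot left-far top [-31.1  21.2]
nl [581. 264.]
nr [698. 231.]
lid nr [699. 221.]
lid nl [521. 270.]
bar near [537. 191.]
bar far [478. 120.]
 7.27 tcp [0.4197 0.2265 0.1567] F [-0.3  0.1 -2.4] M [-0.    0.08 -0.03] op 0.279 gf 57.2
[[0.192, 0.981, 0.002], [0.981, -0.192, 0.001], [0.001, 0.002, -1.0]]
```

```bash
python3 - <<'E'
from h import *
H=.0785; B=lambda x,y,z:loc(*BIN,(x,y,z))
z=.0745
manip.movel(B(-.052,-.010,H+z),v=.05); o=st(z)
while o["wrist_force"][2]<2 and z>.0725:
    z-=.0007; manip.movel(B(-.052,-.010,H+z),v=.05); o=st(round(z,4))
z+=.0005
for x in(-.01,.03,.052):
    manip.movel(B(x,-.010,H+z),v=.07); st(x)
ims={n:eyes.camera(n)[:,:,::-1].copy() for n in("top","scene")}
manip.movel(B(.052,-.010,H+.14),v=.2)
manip.movel(B(-.06,-.0,H+.14),v=.2); st("back")
manip.movel(np.array([SCR[0],SCR[1],H+.10]),down(SCR[2]),v=.2); st("home")
a=eyes.camera("scene")[:,:,::-1]; t=eyes.camera("top")[:,:,::-1]
c=lambda i,x,y:cv2.convertScaleAbs(cv2.resize(i[y:y+110,x:x+100],None,fx=4,fy=4,interpolation=2),alpha=1.4)
cv2.imwrite("pics/g3.png",np.hstack([c(t,225,180),c(a,250,180)]))
cv2.imwrite("pics/end.png",np.hstack([c(ims["top"],225,180),c(ims["scene"],250,180)]))
E
```

```text
0.0745 7.52 tcp [0.4189 0.226  0.1533] F [ 0.3 -0.4 -2.7] M [0.04 0.03 0.01] op 0.273 gf 57.2
0.0738 7.77 tcp [0.4187 0.2259 0.1523] F [-0.4 -0.3 -2.6] M [-0.05  0.03 -0.  ] op 0.279 gf 57.2
0.0731 8.02 tcp [0.4187 0.226  0.1515] F [-1.3 -0.3 -3.4] M [-0.03  0.06  0.01] op 0.273 gf 57.2
0.0724 8.27 tcp [0.4188 0.226  0.1514] F [-2.9 -0.5  3.3] M [-0.2   0.39 -0.02] op 0.276 gf 57.9
-0.01 9.02 tcp [0.461  0.218  0.1514] F [ 2.4  0.  -0.3] M [ 0.13 -0.31  0.02] op 0.276 gf 57.2
0.03 9.74 tcp [0.4998 0.2101 0.1514] F [-1.3  0.3  1.6] M [ 0.05  0.1  -0.01] op 0.278 gf 57.8
0.052 10.21 tcp [0.522  0.2058 0.1514] F [ 1.  -0.6 -0.4] M [ 0.05 -0.43 -0.01] op 0.274 gf 57.4
back 11.5 tcp [0.4135 0.2373 0.2182] F [ 0.5 -0.6 -2.2] M [ 0.   -0.02 -0.02] op 0.276 gf 57.4
home 12.11 tcp [0.3433 0.2781 0.179 ] F [ 0.2  0.6 -1.7] M [ 0.   -0.1  -0.02] op 0.279 gf 57.3
```

View pics/g3.png

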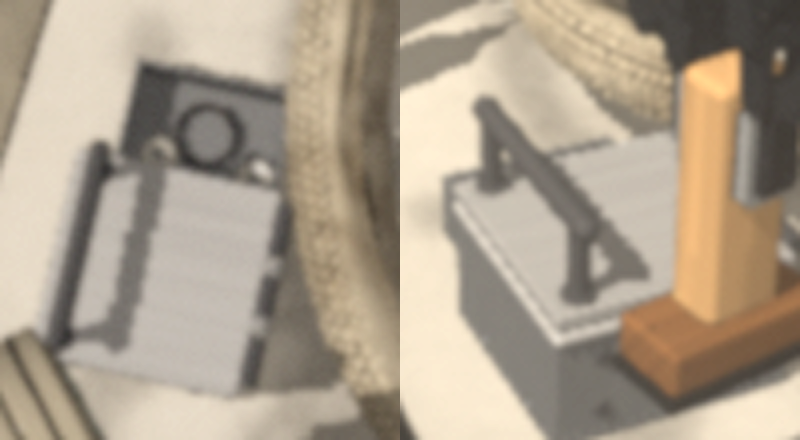

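The ring (tray middle) and both nuts (top crop (160,150) and (262,168)) lie past the lid's far edge, and the lid is clear. I'll check those positions by calculation and set the scraper down.

```bash
python3 - <<'E'
from h import *
def b(w): d=w[:2]-np.array(BIN[:2]); c,s=np.cos(BIN[2]),np.sin(BIN[2]); return np.round(1000*np.array([c*d[0]+s*d[1],-s*d[0]+c*d[1]]),1)
for u in((160,150),(262,168),(210,135)):
    for z in(.01,.08): print(u,z,b(ray("top",(225+u[0]/4-.375,180+u[1]/4-.375),z)))
H=.0785; z=.003
P=lambda z:np.array([SCR[0],SCR[1],H+z])
manip.movel(P(.02),v=.15); manip.movel(P(z),v=.06); o=st("near")
while o["wrist_force"][2]<1.5 and z>-.003:
    z-=.0007; manip.movel(P(z),v=.04); o=st(round(z,4))
claw.gripper_to(1.0); manip.sleep(.2); st("open")
manip.movel(P(.12),v=.15); st("up")
E
```

```text
(160, 150) 0.01 [74.8 15.9]
(160, 150) 0.08 [63.5 13.9]
(262, 168) 0.01 [ 77.7 -43.8]
(262, 168) 0.08 [ 66.2 -42.2]
(210, 135) 0.01 [ 89.8 -10.4]
(210, 135) 0.08 [ 77.6 -10.8]
near 13.32 tcp [0.3415 0.2777 0.0811] F [ 0.7  0.4 -3. ] M [ 0.03 -0.01 -0.01] op 0.279 gf 57.3
0.0023 13.57 tcp [0.3421 0.278  0.081 ] F [ 0.3  0.7 -3.5] M [0.04 0.04 0.01] op 0.279 gf 57.3
0.0016 13.82 tcp [0.3419 0.2779 0.0801] F [-0.7  0.1 -2.8] M [ 0.    0.01 -0.02] op 0.278 gf 57.3
0.0009 14.07 tcp [0.3418 0.2779 0.0794] F [ 0.1 -0.  -2. ] M [ 0.05  0.02 -0.03] op 0.274 gf 57.3
0.0002 14.32 tcp [0.3418 0.2779 0.0787] F [-0.4 -0.7 -3.3] M [-0.01  0.04  0.06] op 0.278 gf 57.3
-0.0005 14.57 tcp [0.342  0.2779 0.0785] F [-1.4 -0.4  2.9] M [-0.24  0.38 -0.02] op 0.277 gf 58.0
open 15.4 tcp [0.3419 0.2779 0.078 ] F [ 0.7 -0.4  0.1] M [ 0.01 -0.01 -0.  ] op 1.0 gf 0.0
up 16.35 tcp [0.3412 0.2775 0.1976] F [ 0.2  0.2 -0.4] M [ 0.01  0.03 -0.02] op 1.001 gf 0.0
```

Both nuts and the ring measure inside the tray and the scraper is standing free. Now the handle.

```bash
python3 - <<'E'
from h import *
q=down(BIN[2]+np.pi/2); B=lambda x,y,z:loc(*BIN,(x,y,z))
manip.movep(B(0,.041,.20),q); st("above")
manip.movel(B(0,.041,.0945),v=.12); st("at bar")
claw.gripper_to(.3,30); st("part"); 
a=eyes.camera("scene")[:,:,::-1]; t=eyes.camera("top")[:,:,::-1]
c=lambda i,x,y:cv2.convertScaleAbs(cv2.resize(i[y:y+120,x:x+110],None,fx=3.6,fy=3.6,interpolation=2),alpha=1.4)
cv2.imwrite("pics/g4.png",np.hstack([c(t,205,210),c(a,250,190)]))
claw.gripper_to(0.0,40); st("closed")
E
```

```text
above 17.7 tcp [0.4789 0.2659 0.1994] F [0.5 1.1 0.3] M [-0.    0.01  0.03] op 1.0 gf 0.0
at bar 18.73 tcp [0.4803 0.2663 0.0953] F [-0.2  0.4 -0.2] M [ 0.04 -0.06  0.02] op 0.998 gf 0.0
part 19.33 tcp [0.4796 0.266  0.0945] F [-0.6 -0.3  0. ] M [ 0.04 -0.   -0.06] op 0.305 gf 0.0
closed 19.7 tcp [0.4799 0.2675 0.0948] F [-1.1  4.4  0. ] M [1.08 0.04 0.04] op 0.124 gf 38.9
```

View pics/g4.png

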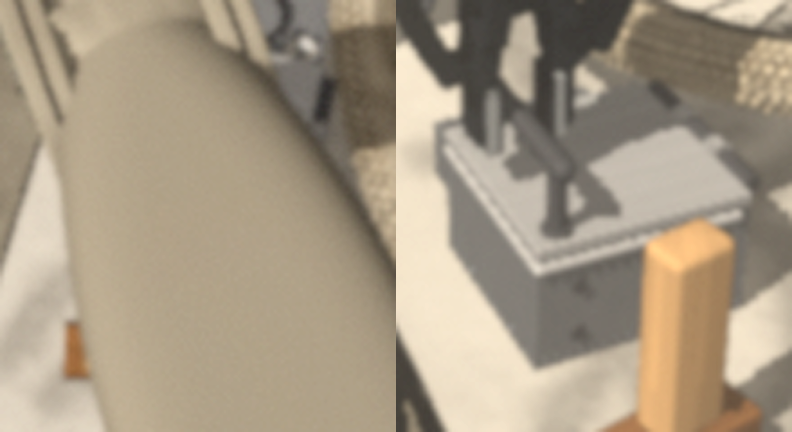

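The bar is held, about 2 mm further +y than I estimated. I'll use that to correct the hinge line and lift along the arc in small steps while watching the force.

```bash
cat > arc.py <<'E'
from h import *
import sys
YH=-.0573; ZH=.065-.0165
def P(t): c,s=np.cos(t),np.sin(t); return loc(*BIN,(0,YH+.1*c-.046*s,ZH+.1*s+.046*c))
def ang(o):
    d=o["tcp_pos"][:2]-np.array(BIN[:2]); y=-np.sin(BIN[2])*d[0]+np.cos(BIN[2])*d[1]-YH
    return np.arctan2(o["tcp_pos"][2]-ZH,y)-np.arctan2(.046,.1)
def run(ts):
    for i,t in enumerate(ts):
        manip.movel(P(t),v=.05); o=manip.get_obs(); f=np.linalg.norm(o["wrist_force"])
        if i%3==0 or f>20 or t==ts[-1]: st(f"{t:.2f} ang {ang(o):.3f}")
        if f>30: print("STOP"); break
E
python3 - <<'E'
from arc import *
run(np.arange(0,.41,.05)[0:9])
E
```

```text
0.00 ang 0.001 19.95 tcp [0.4799 0.2676 0.0946] F [-1.3  1.3  1.1] M [0.28 0.06 0.  ] op 0.12 gf 39.3
0.15 ang 0.151 20.73 tcp [0.4784 0.2602 0.1092] F [ 0.1  4.1 -0.7] M [ 0.94 -0.06  0.01] op 0.118 gf 39.2
0.30 ang 0.296 21.5 tcp [0.4766 0.2509 0.1223] F [-0.1  6.7  0.7] M [1.5  0.04 0.04] op 0.123 gf 39.3
0.40 ang 0.396 22.02 tcp [0.4753 0.2437 0.1306] F [-1.1  6.2  2.7] M [1.54 0.26 0.01] op 0.124 gf 39.3
```

```bash
python3 - <<'E'
from arc import *
run(np.arange(.45,.801,.05))
c=lambda i,x,y:cv2.convertScaleAbs(cv2.resize(i[y:y+130,x:x+150],None,fx=4,fy=4,interpolation=2),alpha=1.4)
cv2.imwrite("pics/g5.png",c(eyes.camera("scene")[:,:,::-1],240,170))
E
```

```text
0.45 ang 0.445 22.27 tcp [0.4745 0.2398 0.1344] F [-0.8  7.5  4. ] M [1.68 0.29 0.  ] op 0.123 gf 39.2
0.60 ang 0.592 23.05 tcp [0.472  0.2272 0.1447] F [-2.4  7.4  7.8] M [ 1.87  0.52 -0.  ] op 0.121 gf 39.2
0.75 ang 0.742 23.82 tcp [0.4693 0.2125 0.1529] F [-4.7  8.5 11.8] M [ 1.7   0.81 -0.01] op 0.127 gf 41.6
0.80 ang 0.794 24.08 tcp [0.4682 0.2071 0.1548] F [-4.4  6.9 12.2] M [ 1.47  0.82 -0.05] op 0.123 gf 42.3
```

View pics/g5.png

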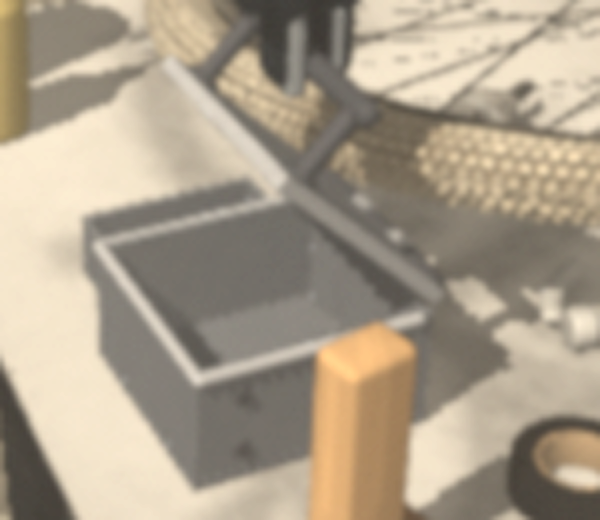

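The lid is well up, with its free-edge corners at about (285,188) near and (168,62) far. I'll cross-check the angle from those.

```bash
python3 - <<'E'
from arc import *
for t in(.6,.7,.75,.8,.85,.9):
  out=[]
  for x in(-.057,.057):
    for dz in(0,.008):
      c,s=np.cos(t),np.sin(t); p=loc(*BIN,(x,-.0575+.1165*c-dz*s,.065+.1165*s+dz*c)); out.append(np.round((proj("scene",p)-[240,170]+.375)*4).tolist())
  print(t,out)
print([np.round((proj("scene",loc(*BIN,(-.057,-.0575,.065+d)))-[240,170]+.375)*4).tolist() for d in(0,.008)])
E
```

```text
0.6 [[237.0, 233.0], [248.0, 216.0], [126.0, 105.0], [135.0, 90.0]]
0.7 [[254.0, 209.0], [266.0, 193.0], [140.0, 84.0], [151.0, 70.0]]
0.75 [[263.0, 197.0], [276.0, 182.0], [148.0, 74.0], [159.0, 60.0]]
0.8 [[272.0, 186.0], [286.0, 171.0], [156.0, 64.0], [168.0, 50.0]]
0.85 [[282.0, 175.0], [296.0, 161.0], [165.0, 54.0], [177.0, 41.0]]
0.9 [[293.0, 165.0], [307.0, 151.0], [174.0, 44.0], [187.0, 32.0]]
[[434.0, 309.0], [435.0, 294.0]]
```

That matches 0.8 rad, past balance. I'll ease down to 0.57 and hold, with slightly more arc radius to relieve the radial load.

```bash
python3 - <<'E'
from arc import *
import arc
def P2(t):
    c,s=np.cos(t),np.sin(t); k=1+.002/.11; return loc(*BIN,(0,YH+k*(.1*c-.046*s),ZH+k*(.1*s+.046*c)))
arc.P=P2
run(list(np.arange(.77,.59,-.04))+[.575])
manip.sleep(.5); o=st("hold"); print(ang(o))
c=lambda i,x,y:cv2.convertScaleAbs(cv2.resize(i[y:y+130,x:x+150],None,fx=4,fy=4,interpolation=2),alpha=1.4)
cv2.imwrite("pics/g6.png",c(eyes.camera("scene")[:,:,::-1],240,170))
E
```

```text
0.77 ang 0.771 24.38 tcp [0.4686 0.2095 0.1538] F [-1.2  3.3  7.3] M [ 0.71  0.44 -0.05] op 0.117 gf 41.8
0.65 ang 0.656 25.13 tcp [0.4709 0.2209 0.1481] F [-2.2  2.3  7.7] M [0.23 0.5  0.  ] op 0.123 gf 42.1
0.57 ang 0.579 25.63 tcp [0.4723 0.228  0.1433] F [-1.2  1.9  4.1] M [0.17 0.22 0.03] op 0.121 gf 42.4
hold 26.13 tcp [0.4723 0.2282 0.1431] F [-0.8  1.5  3.5] M [ 0.07  0.08 -0.03] op 0.119 gf 42.3
0.5763064871191268
```

View pics/g6.png

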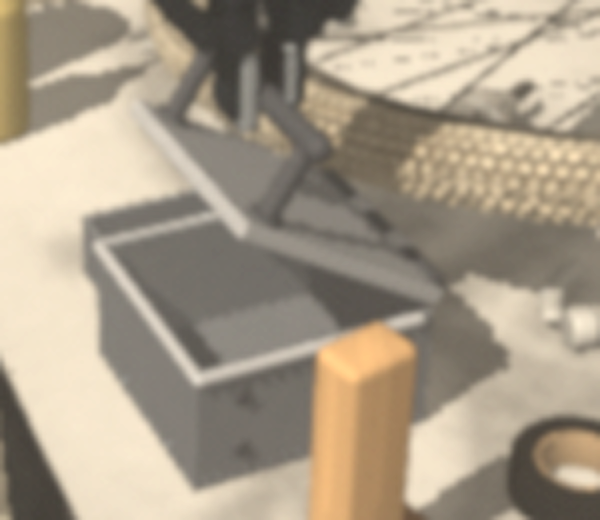

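The lid is held below balance. Its near corner at (245,232) agrees with about 0.58 rad, the scraper stands upright, and the forces are small. I'll hand in.

```bash
python3 -c "
from cell import manip
print(manip.finish_job())"
```

```text
the job is handed in; nothing more can be done
None
```

I handed the job in at about 26 s: the two nuts and the ring are in the tray, the scraper stands upright and released on the table, and the lid went up to about 0.80 rad and is held steady at about 0.576 rad.

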